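# Pin the hinged mould together

## Task

Join the two halves of the hinged casting mould: slide the aluminium cover fully home against its stop so that its knuckle lies in line between the two knuckles of the bed, then push the brass pin through all three knuckles until its head is up against the first one. Finally swing the red keeper fully across behind the pin's head, and leave the other things where they are.

Things in the scene. Friction and masses are not known exactly. Their poses are not given: they have to be found in the camera images.
- mould: Grey bed half of a casting mould, fixed to the bench. Origin on the bench top below the middle of the hinge axis: y along the hinge, x away from the robot, z up. Hinge axis at x=0, z=26.5 mm. Bed top z=12, x -128 to 30, y -62 to 62; rails at y=+-51.5 (tops z=20) guide the cover. Fixed dark knuckles (outer dia 26, bore 16) at y -47 to -19 and 19 to 47.
- stop_face (a point): Near face of the steel stop block behind the middle of the hinge, at mould (13, 0, 26.5) mm; the cover's knuckle, pushed against it, is in line with the fixed ones.
- pin_seat (a point): Centre of the first knuckle's outer face, at mould (0, -47, 26.5) mm, axes as the mould's; the pin's head must rest against this face.
- pin_track (a point): Outer end of the pin's track, on its floor, at mould (0, -168, 12) mm. The track runs along y from -168 to -56; two low walls guide the pin's head: 29 mm apart inside, 39 mm over their outsides, tops at z=21.
- cover: Loose aluminium cover half, about 0.3 kg, flat on the bed between the rails. Axes as the mould's. Origin at its underside below its own knuckle's axis; home = mould (0, 0, 12) mm. It starts 25 to 50 mm short of home and slides there along mould +x with 1 to 4 N. Plate 10 mm thick, 100 wide, x -76 to -15; knuckle at y -16 to 16, outer dia 26, bore 18.
- cover_rib (a point): Middle of the near face of the cover's blue upright rib, to push on: at cover (-44, 0, 24) mm. The rib is 8 mm thick (cover x -44 to -36), 60 wide in y, and stands 10 to 38 mm above the cover's underside (22 to 50 mm over the bench).
- pin: Loose brass hinge pin, 0.12 kg, in the track along mould y, nose 8 to 24 mm inside the first knuckle; axis 25 mm over the bench. Origin on its axis at the head's front face; y towards the nose (it may roll). Shank dia 13, tapered nose at y=104; head dia 26, y -10 to 0. Pushed along mould +y by 80 to 96 mm; home = head against pin_seat (axis 1.5 mm lower). Slides with about 1 N.
- keeper (a joint): Red keeper arm swinging level about a pivot at mould (-38, -64) mm. 0 = open, pointing to mould -y beside the track; grows as it swings towards +x; 1.57 = closed at its end stop, across behind the seated head (2 mm clear). Range -0.5 to 1.571; stays where left; about 1 N at the tab moves it. Arm 10 mm wide, 54 long, 24 to 34 mm over the bench.
- keeper_tab (a point): Middle of the keeper's upright round tab, 12 mm diameter, 46 mm from the pivot, z 34 to 52 over the bench (this point at z 43); push it sideways.
- petri_dish: Clear petri dish, 62 mm diameter, 16 high, loose bystander on the far side of the pin track; origin at its underside.
- red_driver: Red-handled screwdriver, 150 mm long, loose bystander on the left of the mould; origin at its underside.
- black_box: Small black box, 59x56x17 mm, loose bystander beyond the mould; origin at its underside.
Not all that is in view belongs to the job. Of the things shaped like the cover, the aluminium one is meant.

How it is judged:
By the outcome, as a careful person would: the job done as asked, in the order asked, and still so for the second after the job is handed in, with the robot touching nothing.
It also fails if it takes over 58 s, if anything falls off the work surface, if the arm or the gripper's body presses on something with over 40 N, if the wrist force passes 120 N, or if a joint passes its speed limit or range.

## Robot

A 6-joint arm with a two-finger parallel gripper is mounted at the origin on a cart in front of the work surface, level with it; the furniture and walls round the work are solid. World frame = base frame: x ahead of the robot, y to its left, z up, the work surface at z = 0. Lengths are in m, angles in rad, forces in N, time in s.
With the tool pointing down it reaches from about 0.375 to 0.9 m from the base axis. Payload 3.1 kg.
Tool frame: the origin (TCP) lies between the finger pads; the fingertips stand 8 mm ahead of it and the grasp point (between the pads) lies 11 mm behind it; z points along the fingers, y is the line along which they close (so a half turn about z gives the same grasp; the last joint's range is limited). The gripper opens to 87 mm and grips with 3 to 60 N. Pads are 19 mm wide; open, the fingers measure 117 mm over their backs; the gripper's body (75 mm by 190 mm) begins 51 mm behind the grasp point.
Start: joints at [1.111, 0.527, 1.433, -0, 1.181, -0.178], TCP at [0.173, 0.601, 0.231] pointing down, gripper open.
Joint ranges: [-3.08, 3.08], [-0.75, 2.2], [0.22, 2.44], [-1.43, 4.57], [0, 2.65], [-2.85, 2.85]. Speed limits (rad/s): [2.79, 2.79, 3.14, 3.14, 3.14, 3.14].

## Interface

Orientations are given as a unit quaternion [x, y, z, w].
In Python, from rig import robot, vision, job gives the robot as it stands.
- The arm moves only by the shell command python3 -m handwheel 'ROWS' [OPENING] [FORCE]. ROWS is JSON, a list of rows, each a list of 4 numbers: the shift along the tool's x, y, z as a fraction of full scale, then the turn about the tool's z as a fraction of full scale. A call has 1 to 20 rows; each row is the pose to reach, as a shift and turn from the pose commanded when the call began, along the tool's axes at that moment, turning the shorter way round; what a row does not reach only later rows make up. Full scale, the value 1, is 300 mm for a shift and 2 pi rad for a turn. A row lasts 1/12 s, in which the tool goes at most 41.7 mm and 7.16 degrees, less where a joint would pass 70% of its speed; a pose out of reach is approached as far as the arm can. A call with a number of a shift or a turn outside -1 to 1 is refused whole. A call with a gripper value outside its range is refused whole. OPENING is the opening in per cent of the stroke, from 0 (shut) to 100 (fully open), set as the call begins (- or left out, the last holds). The fingers move at their own pace and stop on an object; FORCE is the grip in N (left out, the last holds). Time passes only in rows, so rows that repeat a pose let the fingers close. It gives the time, the measured TCP pose, the force, the opening and the grip force at its end, in the units of the state.
- robot.get_obs(): the state, without advancing time (a new reading comes with each control period).
- vision.camera(name): name is "scene" or "top" or "wrist"; returns a dict with "frame" (384x512x3 uint8, red, green, blue), "K" (3x3 intrinsics, pixels), "cam_to_world" (4x4, takes a point from camera to world coordinates); the wrist camera has in their place "hand_eye" (4x4, takes a point from camera to tool coordinates, whose origin is the TCP and whose axes are the flange's). Camera axes: x right, y down, z forward; pixel columns grow to the right and rows downward; lengths in m; the calibration is good to about 2 mm. A picture is of the moment at which its call begins: read the wrist's pose just before it. There is no depth.
- job.hand_in(): hands the job in; it is judged then, once.
Trained networks look in the newest picture that a camera, given by its name, has taken for a name from the list of things; names that differ only in an ending like _2 or _b are one class to them, and where a whole thing is asked for, a point or a joint stands for the part that bears it (a point fixed in the world has none). Each returns a list of dicts, best first, with "conf" (0 to 1); they miss things now and then, are a little off and sometimes report something else, mostly with a low value. They report only what shows in the picture. A call takes as long as a camera call. They do not tell look-alikes from the thing itself.
- vision.look_for(camera, label): "point" ([row, column] in pixels, amid what is visible of it).
- vision.outline_of(camera, label): "mask" (384x512 bool, what is visible of it) and "point" ([row, column] in pixels, amid what is visible of it).
The state is a dict: "time": time; "q": joint angles; "joint_velocities": joint speeds; "joint_torque": joint torques, N m; "position": TCP position; "tool_rot": TCP orientation; "ft_force": force on the tool from outside, world axes, zero at the start; "moment": the same for the moment, N m; "grip_width": finger opening in m; "grip_force": force on a finger pad.
Only numpy, scipy, OpenCV 4.12 (cv2) and the standard library are available. Lean on these libraries where they do the work, as an engineer would, in place of code of your own. Each camera call takes 0.05 s, during which the arm holds its last target. There are 200 camera calls.

## Working session

There is one attempt and no reset: what is moved stays moved. The work goes in short steps, Python scripts to look and compute and a shell command to move; the robot and the scene stay as the last step left them, time stands still between calls to the robot, and variables do not carry over. Pictures are saved under pics/ and viewed, at most 10 in all, crops included, and the job is handed in when it is done.

```bash
mkdir -p pics
cat > h.py <<'E'
import numpy as np, cv2
from rig import robot, vision, job
def snap(n,f):
    c=vision.camera(n); cv2.imwrite(f,cv2.cvtColor(c["frame"],cv2.COLOR_RGB2BGR)); return c
def ray(c,rc,z):
    K=np.array(c["K"]);T=np.array(c["cam_to_world"])
    d=T[:3,:3]@np.linalg.solve(K,[rc[1],rc[0],1.]);o=T[:3,3]
    return o+d*(z-o[2])/d[2]
def proj(c,p):
    K=np.array(c["K"]);T=np.linalg.inv(np.array(c["cam_to_world"]))
    q=K@(T[:3,:3]@np.array(p)+T[:3,3]); return q[1]/q[2],q[0]/q[2]
E
python3 - <<'E'
from h import *
o=robot.get_obs();print({k:np.round(v,3).tolist() for k,v in o.items()})
Z=dict(mould=.02,cover=.022,cover_rib=.036,pin=.025,keeper=.034,keeper_tab=.05,petri_dish=.01,red_driver=.01,black_box=.01)
ims=[]
for n in("top","scene"):
    c=snap(n,f"pics/{n}0.png");ims.append(c["frame"])
    print(n,np.round(c["cam_to_world"],3).tolist())
    for l in Z:
        for d in vision.look_for(n,l)[:4]:
            print(n,l,round(d["conf"],2),np.round(d["point"]),np.round(ray(c,d["point"],Z[l]),3))
E
```

```text
{'time': 0.0, 'q': [1.112, 0.528, 1.434, -0.0, 1.181, -0.178], 'joint_velocities': [-0.002, -0.001, 0.001, -0.0, 0.001, 0.001], 'joint_torque': [0.0, -44.005, -17.659, 0.063, 0.058, -0.0], 'position': [0.173, 0.6, 0.23], 'tool_rot': [0.14, 0.99, -0.001, -0.0], 'ft_force': [-0.586, -0.393, -0.932], 'moment': [0.027, 0.007, 0.041], 'grip_force': 0.0, 'grip_width': 0.087}
top [[0.008, -0.999, 0.051, 0.532], [-0.999, -0.009, -0.031, 0.063], [0.031, -0.051, -0.998, 1.067], [0.0, 0.0, 0.0, 1.0]]
top mould 0.76 [195. 244.] [0.577 0.056 0.02 ]
top cover 0.89 [213. 217.] [0.537 0.115 0.022]
top cover 0.79 [277. 221.] [0.401 0.104 0.022]
top cover 0.78 [269. 143.] [0.418 0.27  0.022]
top cover_rib 0.91 [266. 143.] [0.424 0.267 0.036]
top cover_rib 0.8 [281. 222.] [0.394 0.101 0.036]
top cover_rib 0.62 [209. 221.] [0.544 0.107 0.036]
top pin 0.75 [190. 274.] [ 0.587 -0.006  0.025]
top keeper 0.49 [207. 259.] [0.551 0.025 0.034]
top keeper_tab 0.65 [208. 259.] [0.547 0.026 0.05 ]
top petri_dish 0.63 [156. 285.] [ 0.664 -0.032  0.01 ]
top petri_dish 0.58 [195. 162.] [0.575 0.234 0.01 ]
top red_dr
[... 355 characters left out ...]
77 0.022]
scene cover 0.62 [215. 244.] [0.549 0.115 0.022]
scene cover_rib 0.92 [278. 299.] [0.369 0.113 0.036]
scene cover_rib 0.89 [218. 244.] [0.531 0.125 0.036]
scene cover_rib 0.84 [304. 198.] [0.409 0.279 0.036]
scene pin 0.65 [182. 285.] [ 0.585 -0.004  0.025]
scene keeper 0.52 [196. 286.] [0.543 0.022 0.034]
scene keeper_tab 0.72 [196. 286.] [0.53  0.032 0.05 ]
scene keeper_tab 0.19 [196. 261.] [0.554 0.074 0.05 ]
scene petri_dish 0.72 [160. 275.] [ 0.669 -0.033  0.01 ]
scene red_driver 0.91 [241. 182.] [0.562 0.242 0.01 ]
scene red_driver 0.33 [197. 262.] [0.585 0.052 0.01 ]
scene red_driver 0.17 [183. 291.] [ 0.589 -0.022  0.01 ]
scene black_box 0.76 [164. 212.] [0.732 0.096 0.01 ]
```

View pics/top0.png

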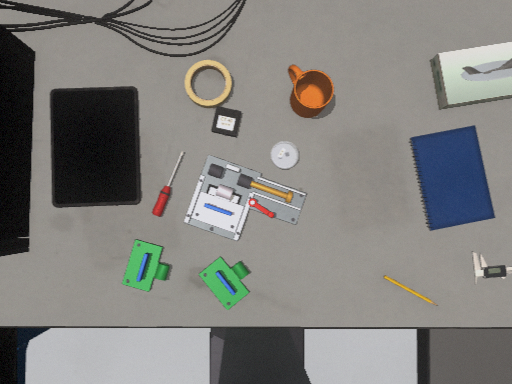

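View pics/scene0.png

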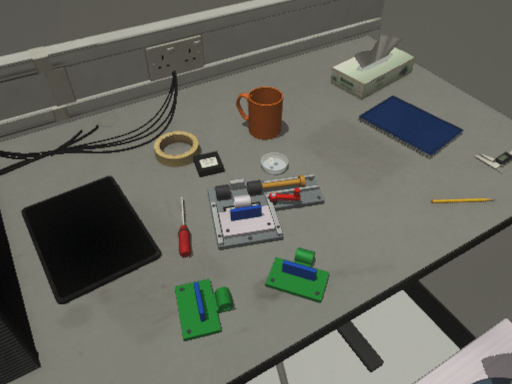

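The top picture shows the mould at about (col 225, row 200), hinge running down to the right, with the brass pin at (272,190) and the red keeper at (262,208). Things that could pass for the cover are:
- green look-alike at (143,268)
- green look-alike at (224,282)
- aluminium cover in the bed at (217,213), which is the one I want

Next I'll move above the mould for a close view.

```bash
python3 -m handwheel '[[-0.85,-0.7,-0.3,0],[-0.85,-0.7,-0.3,0],[-0.85,-0.7,-0.3,0],[-0.85,-0.7,-0.3,0],[-0.85,-0.7,-0.3,0],[-0.85,-0.7,-0.3,0],[-0.85,-0.7,-0.3,0],[-0.85,-0.7,-0.3,0],[-0.85,-0.7,-0.3,0]]' 0 20
python3 -m handwheel '[[-0.8,-0.7,0,0.0175],[-0.8,-0.7,0,0.0175],[-0.8,-0.7,0,0.0175],[-0.8,-0.7,0,0.0175],[-0.8,-0.7,0,0.0175],[-0.8,-0.7,0,0.0175],[-0.8,-0.7,0,0.0175],[-0.8,-0.7,0,0.0175],[-0.8,-0.7,0,0.0175],[-0.8,-0.7,0,0.0175],[-0.8,-0.7,0,0.0175]]'
cat >> h.py <<'E'
from scipy.spatial.transform import Rotation as Ro
def wsnap(f):
    o=robot.get_obs(); c=snap("wrist",f)
    T=np.eye(4);T[:3,:3]=Ro.from_quat(o["tool_rot"]).as_matrix();T[:3,3]=o["position"]
    c["cam_to_world"]=T@np.array(c["hand_eye"]); np.savez(f+".npz",K=c["K"],T=c["cam_to_world"]); return c
E
python3 - <<'E'
from h import *
c=wsnap("pics/w1.png"); print(np.round(c["hand_eye"],3).tolist(), robot.get_obs()["position"])
Z=dict(mould=.02,cover=.022,cover_rib=.036,pin=.025,keeper=.034,keeper_tab=.05)
for l in Z:
    for d in vision.look_for("wrist",l)[:3]:
        print(l,round(d["conf"],2),np.round(d["point"]),np.round(ray(c,d["point"],Z[l]),3))
cv2.imwrite("pics/w1b.png",cv2.resize(cv2.imread("pics/w1.png"),(800,600),interpolation=cv2.INTER_CUBIC))
E
```

```text
time: 1.75
position: [0.3638, 0.3246, 0.3226]
tool_rot: [0.142, 0.99, 0.0, 0.003]
ft_force: [-0.6, -0.1, 0.1]
grip_width: 0.0349
grip_force: 0.0
time: 2.67
position: [0.5317, 0.0605, 0.3202]
tool_rot: [0.194, 0.981, 0.0, -0.001]
ft_force: [-1.0, -0.4, 0.1]
grip_width: 0.0004
grip_force: 0.0
[[0.0, -0.959, -0.285, 0.079], [1.0, -0.0, 0.001, 0.0], [-0.001, -0.285, 0.959, -0.155], [0.0, 0.0, 0.0, 1.0]] [0.53147672 0.06091818 0.32034691]
mould 0.75 [184. 268.] [0.584 0.061 0.02 ]
cover 0.92 [ 41. 233.] [0.387 0.091 0.022]
cover 0.75 [ 22. 372.] [0.434 0.263 0.022]
cover 0.59 [145. 292.] [0.543 0.114 0.022]
cover_rib 0.88 [145. 298.] [0.543 0.12  0.036]
cover_rib 0.87 [ 21. 370.] [0.432 0.256 0.036]
cover_rib 0.78 [ 42. 234.] [0.391 0.092 0.036]
pin 0.84 [200. 228.] [ 0.583 -0.002  0.025]
keeper 0.79 [172. 233.] [0.545 0.023 0.034]
keeper_tab 0.87 [171. 240.] [0.544 0.035 0.05 ]
keeper_tab 0.56 [202. 226.] [ 0.577 -0.001  0.05 ]
```

View pics/w1b.png

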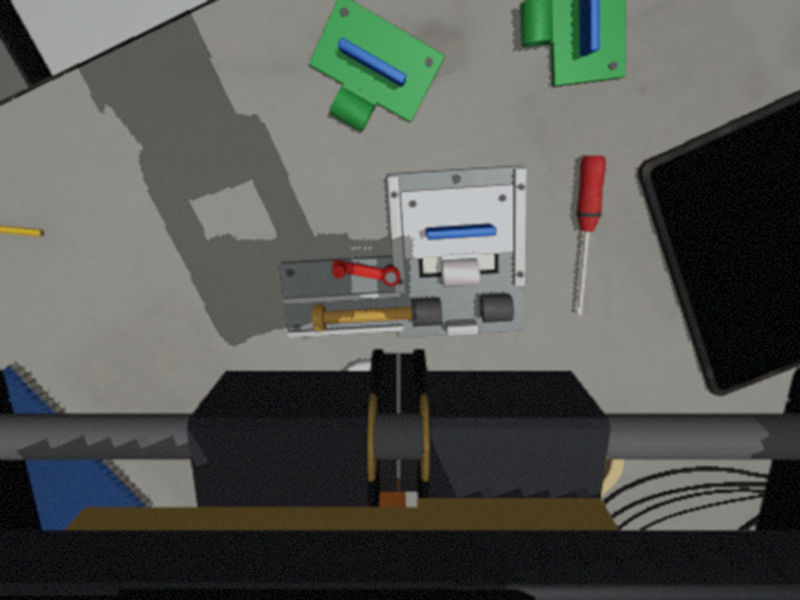

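The wrist view (800x600) shows the bed with its near edge at (389..523, ~171) and its fixed dark knuckles at (428,311) and (496,307). The aluminium cover is at (460,215) with its knuckle at (460,270). The pin head is at (318,317) and the keeper tab at (339,269). Next is one close crop to confirm the cover and pick out corners.

Run:
```python
import cv2
i=cv2.imread("pics/w1.png")[100:220,175:340]
cv2.imwrite("pics/crop.png",cv2.resize(i,None,fx=4.8,fy=4.8,interpolation=cv2.INTER_CUBIC))
```

```text
(no output)
```

View pics/crop.png

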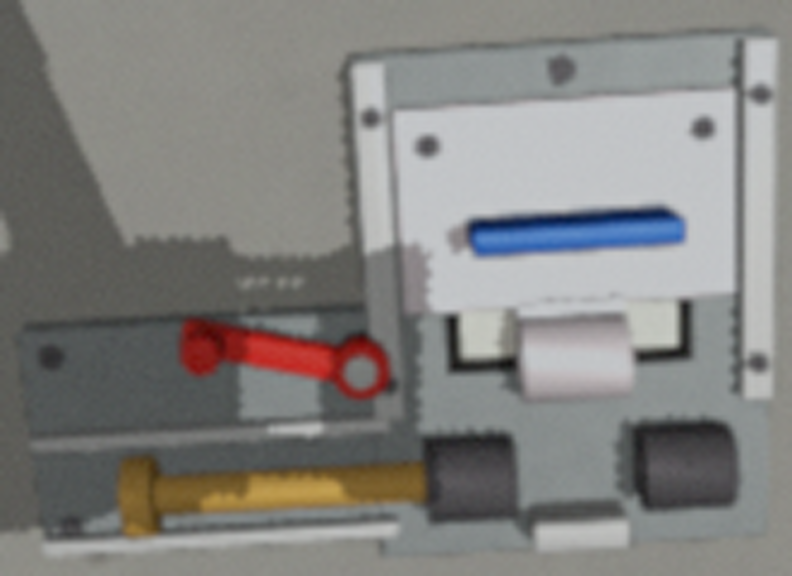

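The crop confirms the plain aluminium cover: plate near edge (393,112)–(737,90), blue rib (470–685,230), knuckle (577,357). The pin head is at (138,495), the keeper tab at (203,345) and the keeper pivot at (360,368).

```bash
cat >> h.py <<'E'
from scipy.optimize import least_squares
def load(f):
    d=np.load(f+".npz"); return dict(K=d["K"],cam_to_world=d["T"])
def m2w(P,m):
    c,s=np.cos(P[2]),np.sin(P[2]); return np.array([P[0]+c*m[0]-s*m[1],P[1]+s*m[0]+c*m[1],m[2]])/1
def w2m(P,w):
    c,s=np.cos(P[2]),np.sin(P[2]); d=np.array(w[:2])-P[:2]; return 1000*np.array([c*d[0]+s*d[1],-s*d[0]+c*d[1]])
E
python3 - <<'E'
from h import *
c=load("pics/w1.png")
o=lambda u,v:(100+(v+.5)/4.8-.5,175+(u+.5)/4.8-.5)
L=[((0,-47,26.5),(428,476)),((0,-19,26.5),(515,474)),((0,19,26.5),(638,465)),((0,47,26.5),(735,465)),
((-17,-168,21),(36,441)),((17,-168,21),(45,548)),((-17,-56,21),(390,424)),((17,-56,21),(397,529)),
((-128,-51.5,20),(367,62)),((-128,51.5,20),(758,40)),((30,62,12),(768,535))]
f=lambda P:np.concatenate([np.subtract(proj(c,m2w(P,np.array(m)/1e3)),o(*u)) for m,u in L])
r=least_squares(f,[.59,.08,-.4],loss="soft_l1",x_scale=[.01,.01,.05]);P=r.x;np.save("P.npy",P)
print(P,np.round(f(P).reshape(-1,2),1).tolist())
for n,u,z in [("cov corner L (x,-50)",(393,112),22),("R",(737,90),22),("covknuckle",(577,357),25),("ribL top",(472,222),50),("ribR top",(685,210),50),
  ("head back",(120,495),27),("head front",(157,495),27),("tab top",(203,335),50),("tab",(200,348),43),("pivot",(360,368),34)]:
    print(n,np.round(w2m(P,ray(c,o(*u),z/1e3)),1))
cam=c["cam_to_world"][:3,3]; print("cam",w2m(P,cam),cam[2])
t=dict(np.load("pics/w1.png.npz"));
ob=robot.get_obs();R=Ro.from_quat(ob["tool_rot"]).as_matrix();print("TCP mould",w2m(P,ob["position"]),ob["position"][2],"tool yaw of -x",np.arctan2(-R[1,0],-R[0,0]))
E
```

```text
[ 0.61674395  0.09066235 -0.33550598] [[1.0, -0.5], [0.4, 0.4], [0.9, 0.6], [-0.1, -0.6], [0.5, -1.1], [-0.3, -0.3], [0.0, 0.7], [-0.2, 0.4], [-2.1, 4.4], [-1.7, -2.3], [0.5, 0.1]]
cov corner L (x,-50) [-111.2  -51. ]
R [-111.9   48.3]
covknuckle [-36.1   0.4]
ribL top [-82.4 -30.8]
ribR top [-82.5  28.1]
head back [  -0.7 -141. ]
head front [-1.000e-01 -1.297e+02]
tab top [ -54.6 -108.1]
tab [ -49.3 -110.2]
pivot [-38.5 -64.8]
cam [-148.7602889   -51.98615737] 0.4752043107263839
TCP mould [-70.11084475 -56.23141358] 0.3207658103498823 tool yaw of -x -0.38931583715368473
```

```bash
cat >> h.py <<'E'
def to(*targets):
    "mould x,y mm, TCP z mm -> row fractions from the present pose, aligned with the mould"
    P=np.load("P.npy");ob=robot.get_obs();R=Ro.from_quat(ob["tool_rot"]).as_matrix()
    turn=P[2]-np.arctan2(-R[1,0],-R[0,0])
    print("now",np.round(w2m(P,ob["position"]),1),round(1000*ob["position"][2],1),"turn",round(-turn/2/np.pi,4),"F",np.round(ob["ft_force"],1),"t",round(ob["time"],2))
    for m in targets:
        d=m2w(P,np.array(m)/1e3)-ob["position"]; print(m,np.round(R.T@d/.3,4))
E
python3 - <<'E'
from h import *
c=load("pics/w1.png")
o=lambda u,v:(100+(v+.5)/4.8-.5,175+(u+.5)/4.8-.5)
L=[((0,-47,26.5),(428,476)),((0,-19,26.5),(515,474)),((0,19,26.5),(638,465)),((0,47,26.5),(735,465)),
((-17,-168,21),(36,441)),((17,-168,21),(45,548)),((-17,-56,21),(390,424)),((17,-56,21),(397,529)),
((-128,-56.7,20),(367,62)),((-128,56.7,20),(758,40)),((30,62,12),(768,535))]
W=np.ones((11,2));W[8:10,0]=.2
f=lambda P:(W*[np.subtract(proj(c,m2w(P,np.array(m)/1e3)),o(*u)) for m,u in L]).ravel()
P=least_squares(f,[.59,.08,-.4],loss="soft_l1",x_scale=[.01,.01,.05]).x;np.save("P.npy",P)
print(P,np.round(f(P).reshape(-1,2),1).tolist())
for n,u,z in [("cov corner L (x,-50)",(393,112),22),("R",(737,90),22),("covknuckle",(577,357),25),("ribL top",(472,222),50),("ribR top",(685,210),50),
  ("head back",(120,495),27),("head front",(157,495),27),("tab top",(203,335),50),("tab",(200,348),43),("pivot",(360,368),34)]:
    print(n,np.round(w2m(P,ray(c,o(*u),z/1e3)),1))
to((-106,0,120),(-106,0,37),(-53.5,0,37))
E
```

```text
[ 0.61608796  0.09069523 -0.33005497] [[0.7, -0.6], [0.0, 0.2], [0.4, 0.4], [-0.7, -0.7], [0.7, -1.3], [-0.1, -0.3], [-0.2, 0.5], [-0.4, 0.3], [-0.4, -0.0], [-0.5, 0.9], [-0.1, 0.1]]
cov corner L (x,-50) [-110.8  -50.2]
R [-111.    49.1]
covknuckle [-35.5   0.7]
ribL top [-82.  -30.2]
ribR top [-81.7  28.7]
head back [  -0.9 -140.8]
head front [  -0.2 -129.5]
tab top [ -54.6 -107.6]
tab [ -49.3 -109.7]
pivot [-38.3 -64.4]
now [-69.8 -55.7] 320.8 turn -0.0094 F [ 0.6 -0.1  0.6] t 3.02
(-106, 0, 120) [0.1316 0.178  0.6692]
(-106, 0, 37) [0.1317 0.178  0.9459]
(-53.5, 0, 37) [-0.043   0.1884  0.9459]
```

```bash
python3 -m handwheel '[[0.132,0.178,0.5,-0.0094],[0.132,0.178,0.6,-0.0094],[0.132,0.178,0.67,-0.0094],[0.132,0.178,0.67,-0.0094],[0.132,0.178,0.67,-0.0094],[0.132,0.178,0.67,-0.0094],[0.132,0.178,0.75,-0.0094],[0.132,0.178,0.83,-0.0094],[0.132,0.178,0.9,-0.0094],[0.132,0.178,0.946,-0.0094],[0.132,0.178,0.946,-0.0094],[0.132,0.178,0.946,-0.0094]]'
python3 -c "
from h import *
to((-80,0,37),(-53.5,0,37),(-51,0,37))"
```

```text
time: 4.02
position: [0.5171, 0.1241, 0.0377]
tool_rot: [0.165, 0.986, 0.0, 0.001]
ft_force: [0.3, -0.6, 0.0]
grip_width: 0.0001
grip_force: 0.0
now [-104.5   -0.5] 37.7 turn -0.0002 F [ 0.3 -0.6  0. ] t 4.02
(-80, 0, 37) [-0.0816  0.0017  0.0025]
(-53.5, 0, 37) [-0.17    0.0019  0.0026]
(-51, 0, 37) [-0.1783  0.0019  0.0026]
```

```bash
python3 -m handwheel '[[-0.02,0.002,0.002,0],[-0.04,0.002,0.002,0],[-0.055,0.002,0.002,0],[-0.07,0.002,0.002,0],[-0.085,0.002,0.002,0],[-0.1,0.002,0.002,0],[-0.115,0.002,0.002,0],[-0.13,0.002,0.002,0],[-0.14,0.002,0.002,0],[-0.15,0.002,0.002,0],[-0.155,0.002,0.002,0],[-0.16,0.002,0.002,0]]'
python3 -m handwheel '[[-0.003,0,0,0],[-0.006,0,0,0],[-0.009,0,0,0],[-0.012,0,0,0],[-0.015,0,0,0]]'
python3 -c "
from h import *
to((-53.5,0,37))"
```

```text
time: 5.02
position: [0.5617, 0.1092, 0.0361]
tool_rot: [0.165, 0.986, 0.0, -0.0]
ft_force: [-2.8, 0.4, 3.3]
grip_width: 0.0005
grip_force: 1.7
time: 5.43
position: [0.5655, 0.1079, 0.036]
tool_rot: [0.165, 0.986, 0.0, -0.001]
ft_force: [-4.1, 2.0, 2.3]
grip_width: 0.0004
grip_force: 2.2
now [-53.4  -0.2] 36.0 turn -0.0003 F [-4.1  2.   2.3] t 5.43
(-53.5, 0, 37) [ 0.0003  0.0005 -0.0032]
```

```bash
for i in 1 2; do python3 -m handwheel '[[-0.003,0,0,0],[-0.006,0,0,0],[-0.006,0,0,0]]' | grep -E "posi|ft_f"; done
```

```text
position: [0.5655, 0.1079, 0.0361]
ft_force: [-5.2, 3.2, 4.3]
position: [0.5655, 0.1078, 0.0361]
ft_force: [-8.1, 4.6, 6.9]
```

```bash
python3 -m handwheel '[[0.03,0,0,0],[0.06,0,0,0],[0.06,0,-0.15,0],[0.06,0,-0.3,0],[0.06,-0.1,-0.45,0],[0.06,-0.2,-0.6,0],[0.06,-0.2,-0.6,0],[0.06,-0.2,-0.6,0],[0.06,-0.2,-0.6,0]]'
python3 - <<'E'
from h import *
c=wsnap("pics/w2.png"); to((0,-172,120),(0,-172,31))
P=np.load("P.npy")
u=[proj(c,m2w(P,np.array(m)/1e3)) for m in [(-90,-60,20),(-90,60,20),(30,-175,20),(30,62,20)]]
print(np.round(u))
i=c["frame"];r0,r1=int(min(a for a,b in u)),int(max(a for a,b in u));c0,c1=[int(k) for k in (min(b for a,b in u),max(b for a,b in u))]
r0,c0=max(r0-10,0),max(c0-10,0);i=cv2.imread("pics/w2.png")[r0:r1+10,c0:c1+10];s=min(800/i.shape[1],600/i.shape[0]);print(r0,c0,s)
cv2.imwrite("pics/w2c.png",cv2.resize(i,None,fx=s,fy=s,interpolation=cv2.INTER_CUBIC))
E
```

```text
time: 6.68
position: [0.5342, 0.0547, 0.218]
tool_rot: [0.166, 0.986, 0.0, 0.003]
ft_force: [-1.0, -0.2, -0.3]
grip_width: 0.0002
grip_force: 0.0
now [-67.1 -60.2] 216.4 turn -0.0004 F [ 0.5 -0.8 -0.1] t 6.73
(0, -172, 120) [-0.2238 -0.3721  0.3217]
(0, -172, 31) [-0.2232 -0.3723  0.6183]
[[145. 254.]
 [144. 363.]
 [244. 160.]
 [243. 355.]]
134 149 3.5714285714285716
```

View pics/w2c.png

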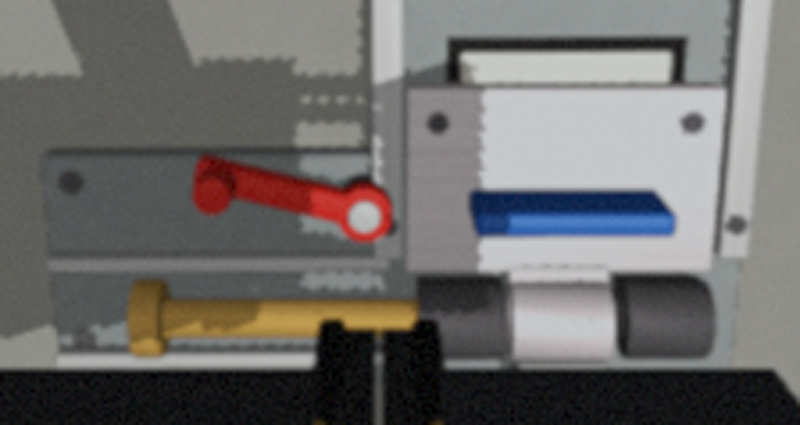

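The cover's knuckle at crop (560,315) is in line between the dark ones at (462,317) and (665,317), so the cover is home. The pin head is at (148,318), with the keeper clear of the track. Next I'll go behind the head.

```bash
python3 -m handwheel '[[-0.223,-0.372,0.1,0],[-0.223,-0.372,0.2,0],[-0.223,-0.372,0.3,0],[-0.223,-0.372,0.32,0],[-0.223,-0.372,0.32,0],[-0.223,-0.372,0.42,0],[-0.223,-0.372,0.5,0],[-0.223,-0.372,0.58,0],[-0.223,-0.372,0.617,0],[-0.223,-0.372,0.617,0],[-0.223,-0.372,0.617,0]]'
python3 -c "
from h import *
to((0,-156,31),(0,-85,31),(0,-72,31))"
```

```text
time: 7.65
position: [0.5595, -0.0707, 0.0306]
tool_rot: [0.165, 0.986, 0.0, -0.001]
ft_force: [0.3, -0.5, -0.6]
grip_width: 0.0002
grip_force: 0.0
now [  -1.3 -171.1] 30.6 turn -0.0001 F [ 0.3 -0.5 -0.6] t 7.65
(0, -156, 31) [-0.0042  0.0502 -0.0013]
(0, -85, 31) [-0.004   0.2869 -0.0012]
(0, -72, 31) [-0.0039  0.3302 -0.0012]
```

```bash
python3 -m handwheel '[[-0.004,0.02,-0.001,0],[-0.004,0.04,-0.001,0],[-0.004,0.055,-0.001,0],[-0.004,0.07,-0.001,0],[-0.004,0.085,-0.001,0],[-0.004,0.1,-0.001,0],[-0.004,0.115,-0.001,0],[-0.004,0.13,-0.001,0],[-0.004,0.145,-0.001,0],[-0.004,0.16,-0.001,0]]'
python3 -c "
from h import *
c=wsnap('pics/w3.png');to((0,-72,31))
for d in vision.look_for('wrist','pin'): print(d)"
```

```text
time: 8.48
position: [0.5766, -0.0263, 0.0314]
tool_rot: [0.165, 0.986, -0.0, -0.0]
ft_force: [-0.4, -0.4, 0.9]
grip_width: 0.0005
grip_force: 0.9
now [   0.5 -122.7] 31.3 turn -0.0002 F [ 0.1 -0.1  1.6] t 8.53
(0, -72, 31) [0.002  0.169  0.0012]
{'point': [233.7, 370.7], 'conf': 0.88}
```

```bash
python3 -m handwheel '[[0,0.015,0.001,0],[0,0.03,0.001,0],[0,0.045,0.001,0],[0,0.06,0.001,0],[0,0.075,0.001,0],[0,0.09,0.001,0],[0,0.105,0.001,0],[0,0.12,0.001,0],[0,0.13,0.001,0],[0,0.14,0.001,0],[0,0.145,0.001,0],[0,0.15,0.001,0]]'
python3 -m handwheel '[[0,0.003,0,0],[0,0.006,0,0],[0,0.009,0,0],[0,0.012,0,0]]'
python3 -c "
from h import *
to((0,-72,31))"
```

```text
time: 9.58
position: [0.5912, 0.0159, 0.0312]
tool_rot: [0.165, 0.986, -0.0, 0.0]
ft_force: [-0.4, -1.8, 1.9]
grip_width: 0.0005
grip_force: 1.1
time: 9.92
position: [0.5923, 0.0192, 0.0311]
tool_rot: [0.165, 0.986, -0.0, -0.0]
ft_force: [-0.1, -0.8, 1.4]
grip_width: 0.0006
grip_force: 0.9
now [  0.6 -75.3] 31.1 turn -0.0003 F [-0.1 -0.8  1.4] t 9.92
(0, -72, 31) [0.0022 0.0112 0.0002]
```

```bash
for i in 1 2 3; do python3 -m handwheel '[[0,0.003,0,0],[0,0.006,0,0],[0,0.006,0,0]]' | grep -E "posi|ft_f"; done; python3 -c "
from h import *
to((0,-72,31))"
```

```text
position: [0.593, 0.0212, 0.031]
ft_force: [-0.7, -2.0, 1.4]
position: [0.5935, 0.0229, 0.031]
ft_force: [1.0, -1.0, 0.7]
position: [0.5941, 0.0247, 0.031]
ft_force: [-1.5, -1.5, 0.7]
now [  0.6 -69.6] 31.0 turn -0.0003 F [-1.5 -1.5  0.7] t 10.67
(0, -72, 31) [ 0.0019 -0.008   0.    ]
```

```bash
for i in 1 2 3; do python3 -m handwheel '[[0,0.003,0,0],[0,0.006,0,0],[0,0.006,0,0]]' | grep -E "posi|ft_f"; done; python3 -c "
from h import *
to((0,-72,31))"
```

```text
position: [0.5947, 0.0264, 0.031]
ft_force: [-0.3, -0.3, 1.8]
position: [0.595, 0.0272, 0.031]
ft_force: [-0.3, -4.2, 1.9]
position: [0.595, 0.0273, 0.0311]
ft_force: [-3.0, -10.0, 1.7]
now [  0.6 -66.8] 31.1 turn 0.0 F [ -3.  -10.    1.7] t 11.42
(0, -72, 31) [ 0.002  -0.0174  0.0002]
```

The force rose to 10 N without motion, so the head is seated. I'll back off and look.

```bash
python3 -m handwheel '[[0,-0.05,0,0],[0,-0.1,0,0],[0,-0.1,-0.12,0],[0,-0.1,-0.24,0],[0.12,-0.1,-0.36,0],[0.27,-0.11,-0.5,0],[0.27,-0.11,-0.5,0],[0.27,-0.11,-0.5,0],[0.27,-0.11,-0.5,0]]'
python3 - <<'E'
from h import *
c=wsnap("pics/w4.png"); to((-80,-102,46),(-21,-102,46))
P=np.load("P.npy")
for d in vision.look_for('wrist','keeper_tab')[:2]: print(d['conf'],w2m(P,ray(c,d['point'],.043)))
i=cv2.imread("pics/w4.png")[80:290,100:400]
cv2.imwrite("pics/w4c.png",cv2.resize(i,None,fx=2.66,fy=2.66,interpolation=cv2.INTER_CUBIC))
E
```

```text
time: 12.17
position: [0.5086, 0.0255, 0.1824]
tool_rot: [0.165, 0.986, 0.0, 0.002]
ft_force: [0.1, 0.0, -0.5]
grip_width: 0.0002
grip_force: 0.0
now [-79.8 -96.7] 181.5 turn -0.0002 F [ 0.8  0.2 -0.8] t 12.22
(-80, -102, 46) [ 0.0018 -0.018   0.4517]
(-21, -102, 46) [-0.1949 -0.0177  0.4522]
0.93 [-48.96634499 -83.12220292]
0.17 [-84.39853819 -35.22584321]
```

View pics/w4c.png

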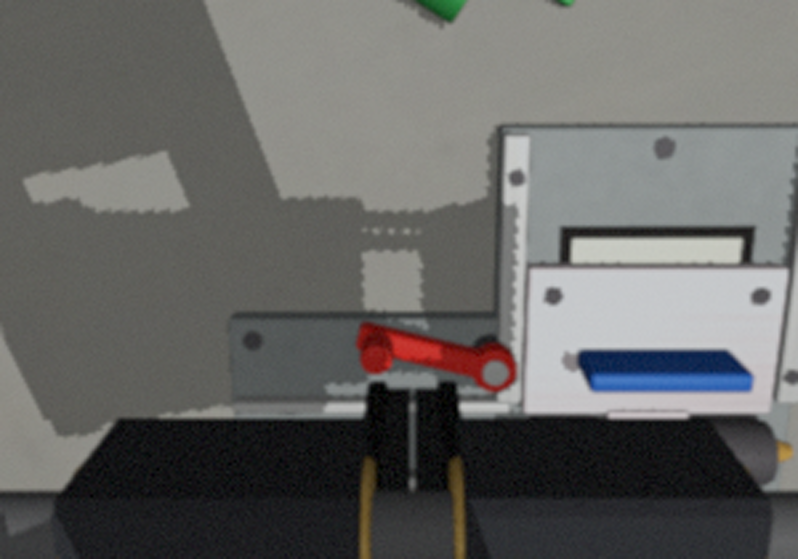

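The pin's nose now sticks out of the last knuckle at (785,452). The keeper is unmoved, with its tab at (375,355). Next I'll go down beside the tab.

```bash
python3 -m handwheel '[[0.009,-0.018,0.1,0],[0.009,-0.018,0.2,0],[0.009,-0.018,0.3,0],[0.009,-0.018,0.38,0],[0.009,-0.018,0.43,0],[0.009,-0.018,0.452,0],[0.009,-0.018,0.452,0]]' | grep -E "posi|ft_f"
python3 -m handwheel '[[-0.02,0,0,0],[-0.04,0,0,0],[-0.06,0,0,0],[-0.08,0,0,0],[-0.1,0,0,0],[-0.12,0,0,0],[-0.14,0,0,0],[-0.16,0,0,0],[-0.18,0,0,0],[-0.2,0,0,0],[-0.205,0,0,0],[-0.205,0,0,0]]'
python3 -c "
from h import *
c=wsnap('pics/w5.png');to((-26,-120,46),(2,-120,46),(2,-80,46))
P=np.load('P.npy')
for d in vision.look_for('wrist','keeper_tab')[:2]: print(d['conf'],w2m(P,ray(c,d['point'],.043)))"
```

```text
position: [0.5035, 0.0204, 0.0427]
ft_force: [0.1, 0.5, -0.1]
time: 13.85
position: [0.5618, 0.0018, 0.0452]
tool_rot: [0.165, 0.986, 0.001, -0.001]
ft_force: [-2.2, 5.5, 2.2]
grip_width: 0.0004
grip_force: 2.6
now [ -22.5 -101.7] 45.3 turn -0.0004 F [-1.7  6.   1.1] t 13.9
(-26, -120, 46) [ 0.0115 -0.0611 -0.0025]
(2, -120, 46) [-0.0819 -0.0609 -0.0027]
(2, -80, 46) [-0.0816  0.0725 -0.0025]
0.74 [-39.51090661 -69.1939223 ]
```

Run:
```python
from h import *
c=snap("scene","pics/s5.png")
i=cv2.imread("pics/s5.png")[130:250,200:350]
cv2.imwrite("pics/s5c.png",cv2.resize(i,None,fx=5,fy=5,interpolation=cv2.INTER_CUBIC))
```

```text
(no output)
```

View pics/s5c.png

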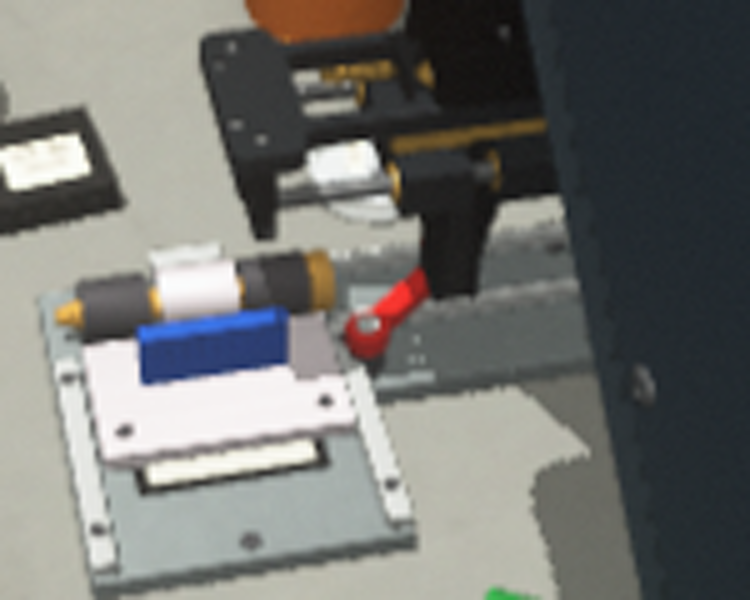

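The scene crop shows the keeper arm swung about halfway, running from its pivot (368,330) to behind the finger at (425,280), so its tab is ahead of the tool as intended. The pin head is up against the first knuckle at (318,280). Next I'll go round the tab and push along +y.

```bash
python3 -m handwheel '[[0.015,0,0,0],[0.015,-0.035,0,0],[0.015,-0.07,0,0],[-0.03,-0.07,0,0],[-0.08,-0.07,0,0],[-0.08,-0.07,0,0],[-0.08,-0.05,0,0],[-0.08,-0.03,0,0],[-0.08,-0.015,0,0],[-0.08,0,0,0],[-0.08,0.015,0,0],[-0.08,0.03,0,0],[-0.08,0.04,0,0],[-0.08,0.045,0,0],[-0.08,0.05,0,0]]'
python3 -c "
from h import *
to((2,-80,46))"
```

```text
time: 15.25
position: [0.5893, 0.0075, 0.0453]
tool_rot: [0.165, 0.986, 0.0, -0.001]
ft_force: [0.2, -1.5, -0.4]
grip_width: 0.0003
grip_force: 0.6
now [  1.6 -87.3] 45.3 turn -0.0002 F [ 0.2 -1.5 -0.4] t 15.25
(2, -80, 46) [-0.0014  0.0245 -0.0023]
```

```bash
python3 -m handwheel '[[0,0.005,0,0],[0,0.01,0,0],[0,0.015,0,0],[0,0.018,0,0],[0,0.018,0,0]]'| grep -E "posi|ft_f"; for i in 1 2 3 4; do python3 -m handwheel '[[0,0.003,0,0],[0,0.006,0,0],[0,0.006,0,0]]' | grep -E "posi|ft_f"; done; python3 -c "
from h import *
to((2,-80,46))"
```

```text
position: [0.5914, 0.0123, 0.0454]
ft_force: [1.0, 0.8, 0.7]
position: [0.5921, 0.0138, 0.0454]
ft_force: [0.3, -0.1, -0.5]
position: [0.5925, 0.0147, 0.0454]
ft_force: [-0.9, -3.9, 0.5]
position: [0.5927, 0.015, 0.0454]
ft_force: [-1.9, -9.2, 0.9]
position: [0.5928, 0.0153, 0.0454]
ft_force: [-3.7, -14.6, 1.0]
now [  2.4 -78.8] 45.4 turn 0.0001 F [ -3.7 -14.6   1. ] t 16.67
(2, -80, 46) [ 0.0014 -0.0039 -0.0019]
```

The keeper is on its stop, with force rising and no motion. I'll back off, rise and check.

```bash
python3 -m handwheel '[[0,-0.03,0,0],[0,-0.1,0,0],[0,-0.1,-0.14,0],[0,-0.1,-0.28,0],[0,-0.1,-0.42,0],[-0.1,-0.1,-0.56,0],[-0.2,-0.1,-0.7,0],[-0.2,-0.05,-0.7,0],[-0.2,0,-0.7,0],[-0.2,0,-0.7,0],[-0.2,0,-0.7,0]]'
python3 - <<'E'
from h import *
c=wsnap("pics/w6.png");P=np.load("P.npy")
for l,z in (("keeper_tab",43),("pin",25),("cover_rib",45)):
    for d in vision.look_for('wrist',l)[:2]: print(l,d['conf'],w2m(P,ray(c,d['point'],z/1e3)))
u=np.array([proj(c,m2w(P,np.array(m)/1e3)) for m in [(-90,-90,20),(-90,70,20),(40,-90,20),(40,70,20)]])
r0,c0=np.maximum(u.min(0).astype(int)-5,0);r1,c1=u.max(0).astype(int)+5
i=cv2.imread("pics/w6.png")[r0:r1,c0:c1];s=min(800/i.shape[1],600/i.shape[0])
cv2.imwrite("pics/w6c.png",cv2.resize(i,None,fx=s,fy=s,interpolation=cv2.INTER_CUBIC))
E
```

```text
time: 17.58
position: [0.6487, 0.0009, 0.2535]
tool_rot: [0.164, 0.986, 0.0, -0.002]
ft_force: [-1.0, 1.2, -0.1]
grip_width: 0.0005
grip_force: 0.0
keeper_tab 0.97 [-21.87934505 -61.01671788]
pin 0.71 [ -0.67688394 -51.05892812]
pin 0.39 [-18.32478399 -66.99764196]
cover_rib 0.82 [-40.8248815  -4.5045728]
cover_rib 0.53 [-29.19818034 -53.39507135]
```

View pics/w6c.png

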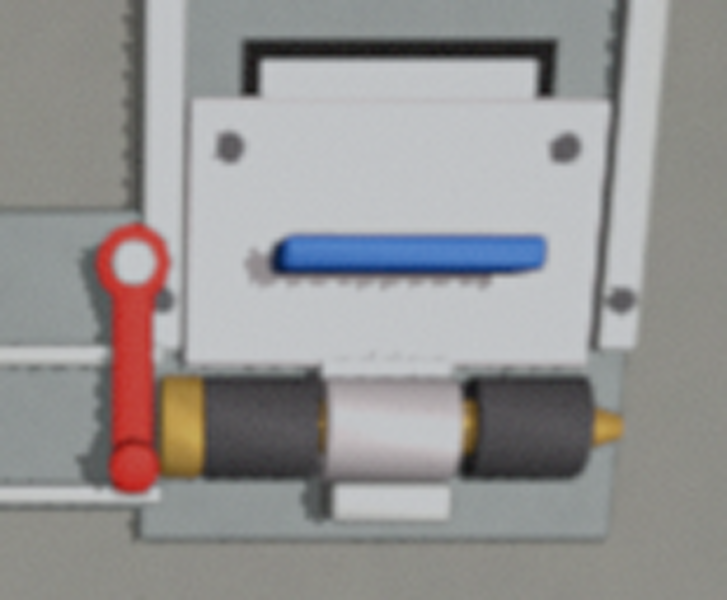

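The crop shows the cover's knuckle (395,428) in line and the pin head (182,428) against the first knuckle. The nose is out at (605,428), and the keeper lies straight across behind the head from (133,262) to (133,465).

```bash
python3 -c "
from rig import job
print(job.hand_in())"
```

```text
the job is handed in; nothing more can be done
None
```

I handed the job in after about 18 s of robot time: the cover is home against its stop, the pin's head is against the first knuckle, the keeper is fully closed behind it, and I touched none of the other things.

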